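# Prop open the instrument chest and stow the gel pot

### The job

Lift the lid of the white instrument chest, swing up the prop rod inside it and let the lid rest on it with the rod's tip in the holding hole under the lid, without letting the lid slam. Then set the blue gel pot upright on the chest's floor in the rear compartment, behind the low divider, leaving the lid propped; do not knock over or shove the bottles and the carton standing about.

Things in the scene. Friction and masses are not known exactly. Their poses are not given: they have to be found in the camera images.
- chest: White chest with a blue hinged lid, fixed on the cart; 220 (x) x 310 (y) x 95 mm high, walls 6 mm, inner floor 8 mm above the underside. Origin: centre of the underside; x points from the front wall to the hinged rear wall, y to the left, z up. Inside, a steel clevis 72 mm high at x = -90, y = +75 mm carries the prop rod; a flat swab packet lies front right.
- lid (a joint): Angle of the lid, rad: 0 shut, grows as the front edge rises, stops at 1.48. It turns about the chest's y axis at point lid_hinge. The hinge is stiff: past about 1.35 the lid stays where it is left, below about 1.2 it falls, damped. Resting on the prop rod with the tip in the hole it reads about 1.0. Lid 0.45 kg.
- lid_hinge (a point): On the lid's hinge line, in its middle: x = +112, y = 0, z = 97 mm in the chest's frame. The lid is a plate 8 mm thick and 310 mm wide whose underside passes through this line; it reaches 225 mm from it.
- lid_handle (a point): Middle of the lid's steel pull bar: a round bar 12 mm thick, 110 mm long, parallel to the hinge, 190 mm from the hinge along the lid and 45 mm above the lid's underside (31 mm free between bar and lid), on a post at each end. The point moves with the lid.
- keeper_hole (a point): The holding hole in the black and yellow keeper under the lid, 125 mm from the hinge along the lid, at y = +75 mm in the chest's frame: a slot 18 mm long (along the lid), 10 mm deep, with a flared yellow mouth about 40 mm long. This point is where the centre of the rod's tip lies when seated, 5 mm below the lid's underside; it moves with the lid.
- prop (a joint): Angle of the prop rod, rad: 0 level with the tip towards the rear, negative with the tip down (stored), grows as the tip swings up; range -0.25 to 1.5. It turns about the chest's y axis at point prop_pivot; light friction (0.35 N at the tip) keeps it where it is left. With the tip seated in the hole it reads about 0.79 (lid about 1.0).
- prop_pivot (a point): Pivot of the prop rod: x = -90, y = +75, z = 67 mm in the chest's frame.
- prop_sleeve (a point): Middle of the rod's red grip sleeve (12 mm thick, 50 mm long), 132 mm from the pivot along the rod. It moves with the rod.
- prop_tip (a point): Centre of the round tip (10 mm) of the steel prop rod (8 mm thick), 186 mm from the pivot. It moves with the rod.
- rear_bay (a point): A free place on the floor of the rear compartment, x = +53, y = -45, z = 8 mm in the chest's frame. The compartment reaches from the low grey divider (4 mm thick, top 36 mm above the chest's underside, across the chest at x = 0 from y = -149 to +55 mm) to the rear wall's inner face at x = +104 mm. The propped lid slopes over it.
- gel_pot: Blue round pot with a white cap, 43 mm across, 60 mm high, 0.12 kg; grip it on the blue body, below 38 mm. Origin: centre of the underside, z up. Stands on the cart right of the chest.
- brown_bottle: Bystander: brown bottle with a white cap, 49 mm across, 122 mm high, loose. Origin: centre of the underside.
- carton: Bystander: small upright white and green carton, 31 x 47 x 72 mm, loose. Origin: centre of the underside.
- tall_bottle: Bystander: white bottle, 55 mm across, 136 mm high, loose, left of the chest. Origin: centre of the underside.
Not all that is in view belongs to the job. What is shaped like the gel_pot but green or turquoise is not meant.

How it is judged:
By the outcome, as a careful person would: the job done as asked, in the order asked, and still so for the second after the job is handed in, with the robot touching nothing.
It also fails if it takes over 72 s, if anything falls off the work surface, if the arm or the gripper's body presses on something with over 40 N, if the wrist force passes 120 N, or if a joint passes its speed limit or range.

### The arm

A 6-joint arm with a two-finger parallel gripper is mounted at the origin on a cart in front of the work surface, level with it; the furniture and walls round the work are solid. World frame = base frame: x ahead of the robot, y to its left, z up, the work surface at z = 0. Lengths are in m, angles in rad, forces in N, time in s.
With the tool pointing down it reaches from about 0.3 to 0.75 m from the base axis. Payload 8.5 kg.
Tool frame: the origin (TCP) lies on the centre line of the jaws, within the pads' length; the fingertips stand 14 mm ahead of it and the grasp point (between the pads) lies 5 mm behind it (manip.tcp_to_tips is the distance from the TCP to the fingertips, in m); z points along the fingers, y is the line along which they close (so a half turn about z gives the same grasp; the last joint's range is limited). The gripper opens to 85 mm and grips with 20 to 120 N. Pads are 22 mm wide; open, the fingers measure 114 mm over their backs; the gripper's body (76 mm by 85 mm) begins 54 mm behind the grasp point. The pads swing forward as they close: fully open they stand 13 mm farther back than shut.
Start: joints at [1.088, 0.381, 1.297, -0, 1.464, -0.215], TCP at [0.146, 0.53, 0.245] pointing down, gripper open.
Joint ranges: [-3.11, 3.11], [-0.89, 2.33], [0.22, 2.48], [-1.42, 4.56], [0.17, 2.85], [-2.88, 2.88]. Speed limits (rad/s): [2.39, 2.39, 3.14, 3.14, 3.14, 3.14].

### API

Orientations are given as [roll, pitch, yaw] about the fixed x, y, z axes, in that order (R = Rz(yaw) Ry(pitch) Rx(roll)).
In Python, from cell import manip gives the robot as it stands. The module is installed in compiled form; this text tells all that it offers.
- The arm moves only by the tool play_rows, never from a script. Its arguments are lists of equal length, an entry for each row: "travel": the shift along the tool's x, y, z in m, a list of three; "rotation": the turn, a rotation vector about the tool's x, y, z in degrees, a list of three; "claw": the gripper command: -1 is fully open, 1 is shut, values between are in proportion. A call has 1 to 20 rows; each row shifts and turns the commanded pose from where the row before left it, along the tool's axes as they then stand; what a row does not reach is not made up. A row lasts 1/8 s, in which the tool goes at most 62.5 mm and 10.7 degrees, less where a joint would pass 70% of its speed; a pose out of reach is approached as far as the arm can. A call is refused whole if a number of a shift passes 0.0625 or a number of a turn 10.7, either way. A call with a gripper value outside its range is refused whole. The fingers move at their own pace and stop on an object; the grip force is fixed at half the most. Time passes only in rows, so rows that do not move let the fingers close. It gives the time, the measured TCP pose, the force, the opening and the grip force at its end, in the units of the state.
- manip.observe(): the state, without advancing time (a new reading comes with each control period).
- manip.capture(name): name is "side" or "top"; returns a dict with "img" (400x640x3 uint8, red, green, blue), "z_map" (400x640 float32, m along the optical axis (not along the pixel's ray), 0 where there is no reading), "camera_matrix" (3x3 intrinsics, pixels), "dist_coeffs" ([k1, k2, p1, p2, k3] as OpenCV has them; the pictures are not rectified), "R" (3x3) and "t" (3): a world point X has camera coordinates R X + t. Camera axes: x right, y down, z forward; pixel columns grow to the right and rows downward; lengths in m; the calibration is good to about 2 mm. A picture is of the moment at which its call begins.
- manip.sign_off(): hands the job in; it is judged then, once.
Trained networks look in a picture, given as the dict that the camera call returned (one of the last four; its "shot" number tells which), for a name from the list of things; names that differ only in an ending like _2 or _b are one class to them, and where a whole thing is asked for, a point or a joint stands for the part that bears it (a point fixed in the world has none). Each returns a list of dicts, best first, with "confidence" (0 to 1); they miss things now and then, are a little off and sometimes report something else, mostly with a low value. They report only what shows in the picture. A call takes as long as a camera call. They do not tell look-alikes from the thing itself.
- manip.look_for(picture, query): "rect" ([left, top, width, height] in pixels, round what is visible of it).
- manip.outline_of(picture, query): "region" (400x640 bool, what is visible of it) and "rect" ([left, top, width, height] in pixels, round what is visible of it).
The state is a dict: "time": time; "qpos": joint angles; "joint_vel": joint speeds; "joint_efforts": joint torques, N m; "tool_pos": TCP position; "eef_rot": TCP orientation; "wrist_force": force on the tool from outside, world axes, zero at the start; "moment": the same for the moment, N m; "opening": finger opening in m; "grasp_force": force on a finger pad.
Only numpy, scipy, OpenCV 4.12 (cv2) and the standard library are available. Lean on these libraries where they do the work, as an engineer would, in place of code of your own. Each camera call takes 0.05 s, during which the arm holds its last target. There are 200 camera calls.

## Working session

There is one attempt and no reset: what is moved stays moved. The work goes in short steps, Python scripts to look and compute and a tool call to move; the robot and the scene stay as the last step left them, time stands still between calls to the robot, and variables do not carry over. Pictures are saved under pics/ and viewed, at most 10 in all, crops included, and the job is handed in when it is done.

Besides the shell and the picture viewer there is one more tool, called after ">>>" as name(argument=value, ...) on one line, values as JSON. play_rows: Moves the arm, as the interface text tells. Its arguments: {"type":"object","properties":{"travel":{"type":"array"},"rotation":{"type":"array"},"claw":{"type":"array"}},"required":["travel","rotation","claw"]}

```bash
mkdir -p pics; cat > h.py <<'E'
import numpy as np, cv2
from cell import manip
from scipy.spatial.transform import Rotation as Ro
def cloud(c):
    h,w=c["z_map"].shape
    u,v=np.meshgrid(np.arange(w),np.arange(h))
    p=cv2.undistortPoints(np.stack([u,v],-1).reshape(-1,1,2).astype(np.float64),np.array(c["camera_matrix"]),np.array(c["dist_coeffs"])).reshape(h,w,2)
    z=c["z_map"]; P=np.dstack([p*z[...,None],z])
    X=(P-np.array(c["t"]))@np.array(c["R"])
    X[z==0]=np.nan
    return X
def save(c,n,box=None,s=1):
    im=c["img"][...,::-1]
    if box: x,y,w,h=box; im=im[y:y+h,x:x+w]
    if s!=1: im=cv2.resize(im,None,fx=s,fy=s,interpolation=cv2.INTER_CUBIC)
    cv2.imwrite("pics/"+n,im)
def proj(c,X):
    return cv2.projectPoints(np.array(X,float).reshape(-1,1,3),cv2.Rodrigues(np.array(c["R"]))[0],np.array(c["t"]),np.array(c["camera_matrix"]),np.array(c["dist_coeffs"]))[0].reshape(-1,2)
E
python3 - <<'E'
from h import *
print(manip.observe())
im=[]
for n in ("side","top"):
    c=manip.capture(n); save(c,n+"0.png"); X=cloud(c)
    print(n,"cam at",(-np.array(c["R"]).T@np.array(c["t"])).round(3))
    for q in ["chest","lid","lid_handle","gel_pot","brown_bottle","carton","tall_bottle","prop"]:
        for d in manip.outline_of(c,q)[:3]:
            P=X[d["region"]]; P=P[~np.isnan(P[:,0])]
            print(q,round(d["confidence"],2),np.round(d["rect"]), *(np.percentile(P,[3,50,97],axis=0).round(3).tolist() if len(P) else []))
E
```

```text
{'time': 0.0, 'qpos': array([ 1.08771185e+00,  3.81216752e-01,  1.29827001e+00,  3.26421964e-06,
        1.46359516e+00, -2.15324248e-01]), 'joint_vel': array([ 0.00254178, -0.00044996,  0.00061971,  0.00090403,  0.00147311,
        0.00142055]), 'joint_efforts': array([-1.07096352e-03, -4.48460734e+01, -2.31277853e+01, -3.05533249e-04,
        4.76711837e-03,  1.16719828e-06]), 'tool_pos': array([0.14539905, 0.53014955, 0.2446975 ]), 'eef_rot': array([-3.14013847e+00, -3.21372552e-04,  2.87383184e+00]), 'wrist_force': array([ 0.37434121, -0.7356698 ,  0.57018253]), 'moment': array([ 0.01793796,  0.04610798, -0.01136476]), 'grasp_force': 0.0, 'opening': 0.08515920848186141}
side cam at [ 0.139 -0.852  0.957]
chest 0.64 [244. 157. 107. 101.] [0.402, -0.051, 0.018] [0.502, 0.042, 0.105] [0.615, 0.246, 0.111]
lid 0.85 [247. 156. 103.  78.] [0.407, -0.042, 0.103] [0.51, 0.084, 0.106] [0.62, 0.25, 0.115]
lid_handle 0.71 [241. 151. 106.  86.] [0.407, -0.042, 0.102] [0.51, 0.084, 0.106] [0.62, 0.251, 0.114]
lid_handle 0.46 [369. 317.  19.  38.] [0.496, -0.41, -0.002] [0.512, -0.396, 0.062] 
[... 1110 characters left out ...]
  9.] [0.513, -0.218, 0.012] [0.53, -0.201, 0.053] [0.547, -0.186, 0.061]
gel_pot 0.51 [404. 171.  12.  13.] [0.594, -0.295, 0.022] [0.607, -0.281, 0.046] [0.621, -0.271, 0.062]
brown_bottle 0.81 [401. 220.  17.  11.] [0.425, -0.29, 0.038] [0.444, -0.268, 0.094] [0.464, -0.254, 0.122]
carton 0.69 [243. 168. 102.  75.] [0.406, -0.037, 0.101] [0.511, 0.108, 0.105] [0.617, 0.253, 0.111]
carton 0.67 [432. 197.  14.  16.] [0.494, -0.404, 0.008] [0.514, -0.377, 0.07] [0.536, -0.358, 0.075]
tall_bottle 0.86 [208. 172.  22.  21.] [0.576, 0.343, -0.005] [0.597, 0.356, 0.1] [0.638, 0.394, 0.136]
tall_bottle 0.29 [402. 218.  17.  17.] [0.418, -0.31, -0.003] [0.443, -0.267, 0.088] [0.467, -0.254, 0.122]
```

```bash
python3 - <<'E'
import cv2, numpy as np
a=cv2.imread("pics/side0.png")[110:370,220:420]; b=cv2.imread("pics/top0.png")[130:260,190:460]
a=cv2.resize(a,None,fx=2.3,fy=2.3,interpolation=2); cv2.imwrite("pics/sc.png",a)
cv2.imwrite("pics/tc.png",cv2.resize(b,None,fx=2.9,fy=2.9,interpolation=2))
E
```

```text
(no output)
```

View pics/sc.png

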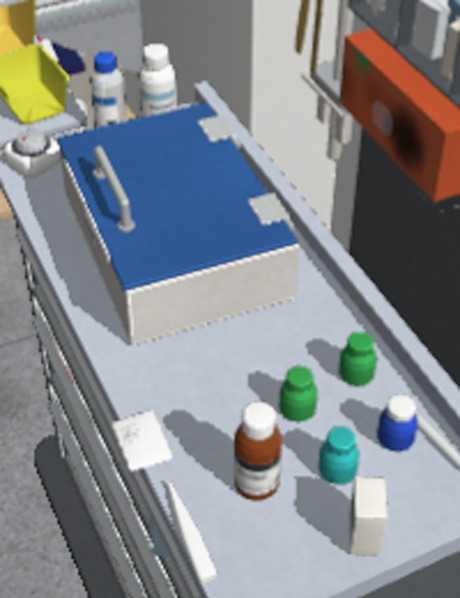

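View pics/tc.png

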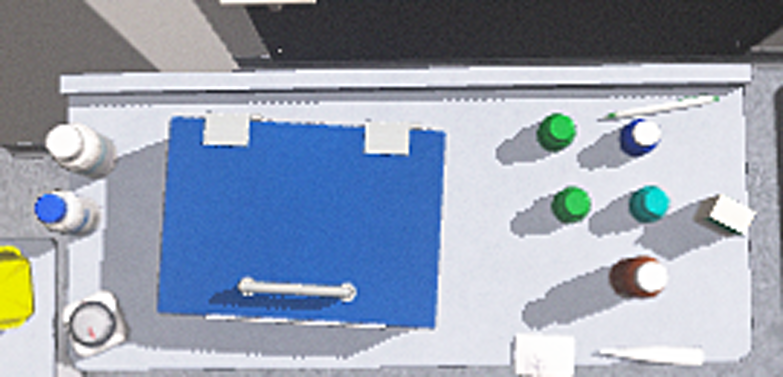

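The pictures show the chest (top crop about 300,220), with two green pots at (556,132) and (571,204), a turquoise one at (649,204), and the blue pot with a white cap at (640,137), which is full-image (411,177). By its description the blue one is the target. A white-and-blue-capped bottle and a dial also stand left of the chest.

```bash
python3 - <<'E'
from h import *
c=manip.capture("top"); X=cloud(c); s=manip.capture("side"); Y=cloud(s)
for nm,Z,cc in(("top",X,c),("side",Y,s)):
    P=Z.reshape(-1,3); col=cc["img"].reshape(-1,3).astype(int)
    ok=~np.isnan(P[:,0])
    lid=ok&(abs(P[:,2]-.105)<.006)&(P[:,0]>.35)&(P[:,0]<.68)&(abs(P[:,1]-.1)<.25)
    L=P[lid]; print(nm,"lid n",lid.sum(),"z",np.median(L[:,2]))
    print(cv2.minAreaRect((L[:,:2]*1000).astype(np.float32)))
    b=ok&(P[:,2]>.008)&(P[:,2]<.07)&(np.hypot(P[:,0]-.607,P[:,1]+.283)<.04)
    print("pot",P[b].min(0),P[b].max(0)); t=b&(P[:,2]>.055); print("cap",P[t].mean(0),t.sum(),col[t].mean(0))
    h=ok&(P[:,2]>.122)&(P[:,2]<.17)&(P[:,0]>.38)&(P[:,0]<.56)&(P[:,1]>0)&(P[:,1]<.25)
    H=P[h]; print("handle",h.sum(),H.mean(0),H.min(0),H.max(0)); 
    if len(H)>5: print(np.polyfit(H[:,1],H[:,0],1))
    r=ok&(P[:,0]>.64)&(P[:,0]<.8)&(abs(P[:,1]-.1)<.15); print("rail",np.percentile(P[r],[2,50,98],axis=0))
save(s,"crop.png",(330,230,80,130),4)
E
```

```text
top lid n 6438 z 0.10505887450115907
((517.9185791015625, 154.23855590820312), (402.54656982421875, 231.35626220703125), 86.07087707519531)
pot [ 0.59081584 -0.30857688  0.00844868] [ 0.64638044 -0.26581442  0.06294884]
cap [ 0.61167735 -0.29154301  0.058292  ] 51 [252.09803922 251.49019608 251.1372549 ]
handle 150 [0.43640035 0.11325716 0.14632953] [0.42756392 0.05414232 0.13095676] [0.44466392 0.17282648 0.15269085]
[0.07359653 0.42806502]
rail [[ 0.65546734 -0.04566477 -0.00354245]
 [ 0.75759678  0.05649313  0.52464649]
 [ 0.79931097  0.22774497  0.70818062]]
side lid n 5133 z 0.10640796995145238
((520.5697631835938, 153.42041015625), (405.02362060546875, 232.25186157226562), 86.19884490966797)
pot [ 0.593574   -0.31289628  0.00833715] [ 0.63404751 -0.27608286  0.06290467]
cap [ 0.61501181 -0.29198073  0.05874937] 97 [235.05154639 235.28865979 234.57731959]
handle 145 [0.43749096 0.10354388 0.14490422] [0.42922219 0.04983569 0.12468483] [0.446551   0.17195198 0.15268515]
[0.05689048 0.4316003 ]
rail [[ 6.76560318e-01 -4.50103507e-02  7.68405065e-04]
 [ 7.55095538e-01  5.72575273e-02  4.10983918e-01]
 [ 7.94007802e-01  2.20370475e-01  6.17316279e-01]]
```

View pics/crop.png

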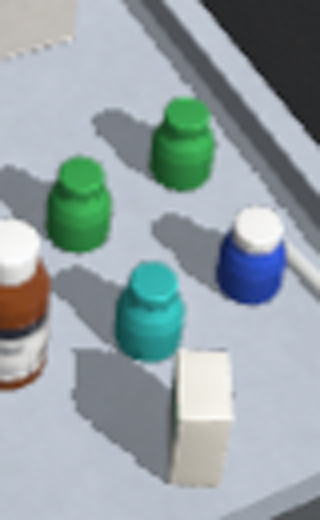

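The crop confirms it: the blue body with the white cap is at full-image (393,295), with turquoise and green neighbours. Next I'll refine the chest pose and plan the first move.

```bash
cat >> h.py <<'E'
def tool(yaw,tilt=0,az=None):
    """tool down with yaw; tilt: rotate about tool y by -tilt (deg inputs)"""
    return Ro.from_euler('xyz',[180,0,yaw],degrees=True)*Ro.from_rotvec([0,-np.radians(tilt),0])
def delta(pos,rot,p0=None,r0=None):
    o=manip.observe()
    p0=o["tool_pos"] if p0 is None else p0; r0=Ro.from_euler('xyz',o["eef_rot"]) if r0 is None else r0
    print("travel in tool mm",(r0.inv().apply(np.array(pos)-p0)*1000).round(1),"rotvec deg",np.degrees((r0.inv()*rot).as_rotvec()).round(2))
E
python3 - <<'E'
from h import *
for n in("top","side"):
    c=manip.capture(n); X=cloud(c); P=X.reshape(-1,3); col=c["img"].reshape(-1,3).astype(int)
    b=(col[:,2]>col[:,0]+50)&(abs(P[:,2]-.105)<.006)&(abs(P[:,1]-.1)<.2)&(P[:,0]>.38)&(P[:,0]<.66)
    L=(P[b,:2]*1000).astype(np.float32); r=cv2.minAreaRect(L); print(n,b.sum(),r,cv2.boxPoints(r).round(0).tolist())
delta([.146,.53,.245],tool(86.2)); delta([.437,.112,.2],tool(86.2),[.1454,.5301,.2447],tool(86.2))
E
```

```text
top 5956 ((512.264404296875, 108.42585754394531), (310.19329833984375, 220.1973419189453), 85.97676849365234) [[392.0, -39.0], [611.0, -54.0], [633.0, 255.0], [413.0, 271.0]]
side 4633 ((513.9714965820312, 107.42666625976562), (313.7351989746094, 219.39871215820312), 85.95561981201172) [[393.0, -41.0], [612.0, -57.0], [634.0, 256.0], [416.0, 272.0]]
travel in tool mm [-0.6 -0.2  0.3] rotvec deg [ 0.    0.   78.46]
travel in tool mm [-397.9  318.7   44.7] rotvec deg [0. 0. 0.]
```

>>> play_rows(travel=[[0,0,0],[0,0,0],[0,0,0],[0,0,0],[0,0,0],[0,0,0],[0,0,0],[0,0,0]], rotation=[[0,0,9.8],[0,0,9.8],[0,0,9.8],[0,0,9.8],[0,0,9.8],[0,0,9.8],[0,0,9.8],[0,0,9.8]], claw=[-1,-1,-1,-1,-1,-1,-1,-0.6])

```text
time: 2.1
tool_pos: [0.1455, 0.5304, 0.2453]
eef_rot: [-3.142, 0.0, 1.5]
wrist_force: [-0.2, -0.7, -0.3]
opening: 0.0699
grasp_force: 0.0
```

>>> play_rows(travel=[[-0.03955,0.0321,0.0045],[-0.03955,0.0321,0.0045],[-0.03955,0.0321,0.0045],[-0.03955,0.0321,0.0045],[-0.03955,0.0321,0.0045],[-0.03955,0.0321,0.0045],[-0.03955,0.0321,0.0045],[-0.03955,0.0321,0.0045],[-0.03955,0.0321,0.0045],[-0.03955,0.0321,0.0045],[0,0,0],[0,0,0]], rotation=[[0,0,0],[0,0,0],[0,0,0],[0,0,0],[0,0,0],[0,0,0],[0,0,0],[0,0,0],[0,0,0],[0,0,0],[0,0,0],[0,0,0]], claw=[-0.5,-0.5,-0.4,-0.4,-0.3,-0.3,-0.2,-0.2,-0.2,-0.2,-0.2,-0.2])

```text
time: 3.6
tool_pos: [0.4396, 0.115, 0.2003]
eef_rot: [-3.141, -0.0, 1.505]
wrist_force: [1.2, 0.7, -0.1]
opening: 0.0511
grasp_force: 0.0
```

>>> play_rows(travel=[[0,-0.001,0.02],[0,0,0.02],[0,0,0.015],[0,0,0.008],[0,0,0],[0,0,0],[0,0,0],[0,0,0],[0,0,0],[0,0,0]], rotation=[[0,0,0],[0,0,0],[0,0,0],[0,0,0],[0,0,0],[0,0,0],[0,0,0],[0,0,0],[0,0,0],[0,0,0]], claw=[-0.2,-0.2,-0.2,-0.2,0.2,0.6,1,1,1,1])

```text
time: 4.85
tool_pos: [0.4385, 0.1151, 0.138]
eef_rot: [-3.141, -0.0, 1.505]
wrist_force: [-3.8, 1.5, 5.7]
opening: 0.0099
grasp_force: 58.5
```

```bash
python3 - <<'E'
import numpy as np
t=np.linspace(0,1.42,21); x=-190*np.cos(t)+45*np.sin(t); z=190*np.sin(t)+45*np.cos(t)
print([[0,round(a/1000,4),round(-b/1000,4)] for a,b in zip(np.diff(x),np.diff(z))])
E
```

```text
[[0, np.float64(0.0037), np.float64(-0.0134)], [0, np.float64(0.0046), np.float64(-0.0131)], [0, np.float64(0.0055), np.float64(-0.0127)], [0, np.float64(0.0064), np.float64(-0.0123)], [0, np.float64(0.0073), np.float64(-0.0118)], [0, np.float64(0.0081), np.float64(-0.0113)], [0, np.float64(0.0089), np.float64(-0.0107)], [0, np.float64(0.0096), np.float64(-0.01)], [0, np.float64(0.0103), np.float64(-0.0093)], [0, np.float64(0.0109), np.float64(-0.0085)], [0, np.float64(0.0115), np.float64(-0.0077)], [0, np.float64(0.012), np.float64(-0.0069)], [0, np.float64(0.0125), np.float64(-0.006)], [0, np.float64(0.0129), np.float64(-0.0051)], [0, np.float64(0.0132), np.float64(-0.0042)], [0, np.float64(0.0135), np.float64(-0.0033)], [0, np.float64(0.0137), np.float64(-0.0023)], [0, np.float64(0.0138), np.float64(-0.0013)], [0, np.float64(0.0139), np.float64(-0.0003)], [0, np.float64(0.0138), np.float64(0.0006)]]
```

>>> play_rows(travel=[[0,0.0037,-0.0134],[0,0.0046,-0.0131],[0,0.0055,-0.0127],[0,0.0064,-0.0123],[0,0.0073,-0.0118],[0,0.0081,-0.0113],[0,0.0089,-0.0107],[0,0.0096,-0.01]], rotation=[[0,0,0],[0,0,0],[0,0,0],[0,0,0],[0,0,0],[0,0,0],[0,0,0],[0,0,0]], claw=[1,1,1,1,1,1,1,1])

```text
time: 5.85
tool_pos: [0.4896, 0.1116, 0.2331]
eef_rot: [-3.133, 0.001, 1.506]
wrist_force: [-18.7, -0.2, 11.6]
opening: 0.0095
grasp_force: 58.6
```

>>> play_rows(travel=[[0,0.0103,-0.0093],[0,0.0109,-0.0085],[0,0.0115,-0.0077],[0,0.012,-0.0069],[0,0.0125,-0.006],[0,0.0129,-0.0051],[0,0.0132,-0.0042]], rotation=[[0,0,0],[0,0,0],[0,0,0],[0,0,0],[0,0,0],[0,0,0],[0,0,0]], claw=[1,1,1,1,1,1,1])

```text
time: 6.72
tool_pos: [0.5755, 0.1057, 0.2822]
eef_rot: [-3.142, 0.001, 1.505]
wrist_force: [-5.6, 0.4, 10.5]
opening: 0.0096
grasp_force: 62.5
```

>>> play_rows(travel=[[0,0.0135,-0.0033],[0,0.0137,-0.0023],[0,0.0138,-0.0013],[0,0.0139,-0.0003],[0,0.0138,0.0006],[0,0,0],[0,0,0]], rotation=[[0,0,0],[0,0,0],[0,0,0],[0,0,0],[0,0,0],[0,0,0],[0,0,0]], claw=[1,1,1,1,1,1,1])

```text
time: 7.6
tool_pos: [0.6452, 0.1012, 0.2885]
eef_rot: [3.138, 0.0, 1.505]
wrist_force: [-0.2, -1.4, 4.9]
opening: 0.01
grasp_force: 62.2
```

```bash
python3 - <<'E'
from h import *
s=manip.capture("side"); save(s,"s1.png",(200,60,220,220),2.6)
X=cloud(s); P=X.reshape(-1,3); col=s["img"].reshape(-1,3).astype(int)
o=np.array([.516,.108]); R=np.array([[.9976,.0698],[-.0698,.9976]])
Q=(P[:,:2]-o)@R
# lid plane: underside/edge points near right edge
m=(P[:,2]>.13)&(P[:,2]<.34)&(Q[:,0]>0)&(Q[:,0]<.16)&(Q[:,1]>-.16)&(Q[:,1]<.0)
print(m.sum()); a=np.polyfit(P[m,2],Q[m,0],1); print(a,"theta",np.pi/2+np.arctan(a[0]))
E
```

```text
1555
[-0.00420721  0.10150838] theta 1.566589137554183
```

View pics/s1.png

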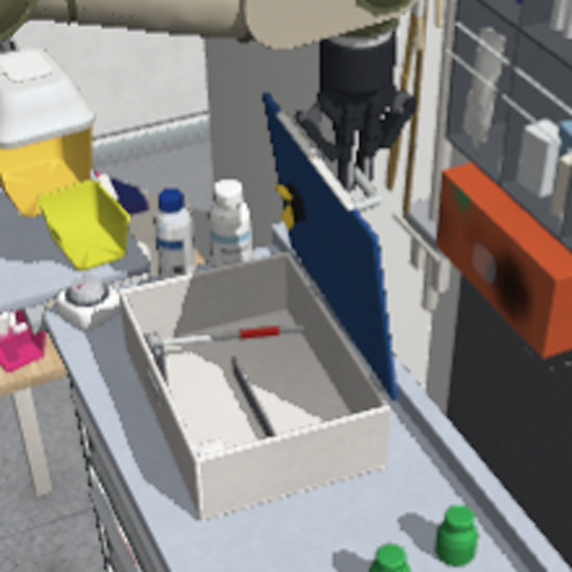

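>>> play_rows(travel=[[0,0,0],[0,0,0],[0,0,0],[0,0,-0.01],[0,0,-0.02],[0,0,-0.025],[0,0,-0.025],[0,-0.04,0],[0,-0.06,0],[0,-0.05,0],[0,0,0]], rotation=[[0,0,0],[0,0,0],[0,0,0],[0,0,0],[0,0,0],[0,0,0],[0,0,0],[0,0,-10],[0,0,-10],[0,0,-10],[0,0,-10]], claw=[0.4,0.35,0.35,0.35,0.35,0.35,0.35,0.35,0.35,0.35,0.35])

```text
time: 9.02
tool_pos: [0.4943, 0.0833, 0.3687]
eef_rot: [3.14, 0.001, 2.209]
wrist_force: [0.6, -0.0, -0.4]
opening: 0.0278
grasp_force: 0.0
```

```bash
python3 - <<'E'
from h import *
o=np.array([.516,.108]); R=np.array([[.9976,.0698],[-.0698,.9976]])
for n in ("side","top"):
    s=manip.capture(n); X=cloud(s); P=X.reshape(-1,3); col=s["img"].reshape(-1,3).astype(int)
    Q=np.c_[(P[:,:2]-o)@R,P[:,2]]
    red=(col[:,0]>120)&(col[:,1]<70)&(col[:,2]<80)&(abs(Q[:,0])<.12)&(abs(Q[:,1])<.16)&(Q[:,2]<.1)
    if red.sum(): print(n,red.sum(),"sleeve chest",Q[red].mean(0).round(4),Q[red].min(0).round(3),Q[red].max(0).round(3),"world",P[red].mean(0).round(4))
    b=(col[:,2]>col[:,0]+40)&(Q[:,2]>.13)&(Q[:,2]<.33)&(Q[:,0]>0)&(Q[:,0]<.16)&(abs(Q[:,1])<.16)
    if b.sum()>100: a=np.polyfit(Q[b,2],Q[b,0],1); print(b.sum(),"lid theta",np.pi/2+np.arctan(a[0]),a[0]*.3+a[1])
print(manip.observe()["qpos"].round(2))
E
```

```text
side 31 sleeve chest [0.0417 0.0721 0.0494] [0.02  0.066 0.043] [0.064 0.077 0.055] world [0.5627 0.177  0.0494]
527 lid theta 1.4082299857232379 0.08128453683699337
108 lid theta 1.3605493786978073 0.08291495146673175
[-0.07  0.24  1.16  0.    1.74 -0.7 ]
```

>>> play_rows(travel=[[0,0,0],[0,0,0],[0,0,0],[0,0,0],[0,0,0],[0,0,0],[0,0,0],[0,0,0],[0,0,0]], rotation=[[0,0,-9.9],[0,0,-9.9],[0,0,-9.9],[0,0,-9.9],[0,0,-9.9],[0,-8.4,0],[0,-8.3,0],[0,-8.3,0],[0,0,0]], claw=[0.05,0.05,0.05,0.05,0.05,0.05,0.05,0.05,0.05])

```text
time: 10.25
tool_pos: [0.4962, 0.0838, 0.3672]
eef_rot: [3.14, 0.436, 3.064]
wrist_force: [-0.1, 0.9, 0.5]
opening: 0.0405
grasp_force: 0.0
```

```bash
python3 - <<'E'
from h import *
delta([.5214,.1808,.130],tool(176,25))
print(tool(176,25).as_matrix().round(3))
E
```

```text
travel in tool mm [ 84.1  98.3 222.6] rotvec deg [-0.09 -0.04 -0.38]
[[-0.904  0.07   0.422]
 [ 0.063  0.998 -0.029]
 [-0.423  0.    -0.906]]
```

>>> play_rows(travel=[[0.014,0.0164,0.0371],[0.014,0.0164,0.0371],[0.014,0.0164,0.0371],[0.014,0.0164,0.0371],[0.014,0.0164,0.0371],[0.014,0.0164,0.0371],[0,0,0],[0,0,0]], rotation=[[0,0,0],[0,0,0],[0,0,0],[0,0,0],[0,0,0],[0,0,0],[0,0,0],[0,0,0]], claw=[0.05,0.05,0.05,0.05,0.05,0.05,0.05,0.05])

```text
time: 11.25
tool_pos: [0.5235, 0.1801, 0.1307]
eef_rot: [3.141, 0.437, 3.066]
wrist_force: [0.7, -0.9, 1.0]
opening: 0.0406
grasp_force: 0.0
```

```bash
python3 - <<'E'
from h import *
delta([.5636,.1779,.0395],tool(176,25))
s=manip.capture("top"); save(s,"t2.png",(220,130,160,130),4)
E
```

```text
travel in tool mm [ 2.2  0.8 99.7] rotvec deg [-0.12  0.03 -0.29]
```

View pics/t2.png

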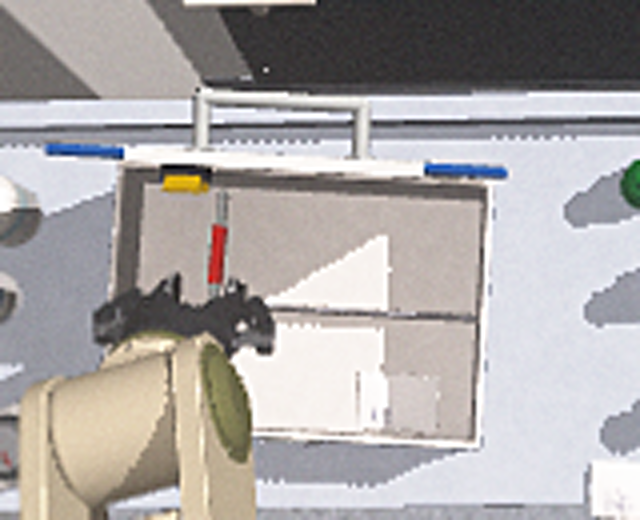

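The view shows the open chest, with the sleeve at crop (217,255), ahead of the gripper at about (185,310). I'll check the sleeve's y position numerically.

```bash
python3 - <<'E'
from h import *
o=np.array([.516,.108]); R=np.array([[.9976,.0698],[-.0698,.9976]])
s=manip.capture("top"); X=cloud(s); c=s["img"].astype(int)
m=(c[...,0]>110)&(c[...,1]<90)&(c[...,2]<90); m[:,:230]=0; m[:,380:]=0; m[:150]=0;m[260:]=0
v,u=np.nonzero(m); print(len(u),u.mean(),v.min(),v.max()); P=X[m]; print(P.mean(0),P.min(0),P.max(0)); 
print(((P[:,:2]-o)@R).mean(0),((P[:,:2]-o)@R).min(0),((P[:,:2]-o)@R).max(0))
print(proj(s,[[.5611,.179,.05],[.5854,.1775,.045],[.5235,.1801,.13]]))
E
```

```text
50 273.84 186 200
[0.55986917 0.17995726 0.04830158] [0.53615937 0.17289663 0.00597376] [0.58996085 0.18889459 0.05776774]
[0.03874127 0.07484663] [0.01497833 0.06907208] [0.0681369  0.08586291]
[[274.04830578 192.84729555]
 [274.66801824 185.89828965]
 [270.14317434 202.10796259]]
```

>>> play_rows(travel=[[0.002,0.002,0.02],[0,0,0.025],[0,0,0.025],[0,0,0.02],[0,0,0.01],[0,0,0],[0,0,0],[0,0,0],[0,0,0],[0,0,0],[0,0,0]], rotation=[[0,0,0],[0,0,0],[0,0,0],[0,0,0],[0,0,0],[0,0,0],[0,0,0],[0,0,0],[0,0,0],[0,0,0],[0,0,0]], claw=[0.05,0.05,0.05,0.05,0.05,0.05,0.5,1,1,1,1])

```text
time: 12.72
tool_pos: [0.563, 0.1807, 0.0392]
eef_rot: [3.14, 0.439, 3.068]
wrist_force: [-0.2, 10.4, 0.2]
opening: 0.01
grasp_force: 58.4
```

```bash
python3 - <<'E'
from h import *
n=14; o=np.array([.516,.108,0]); C=Ro.from_euler('z',-4,degrees=True)
phi=np.linspace(-.178,.80,n+1); tl=25+np.arange(n+1)*2.2
out=[]; p=None
for f,t in zip(phi,tl):
    g=o+C.apply([-.09+.1318*np.cos(f),.075,.067+.1318*np.sin(f)]); r=tool(176,t); q=g+r.apply([0,0,.005])
    if p is not None: out.append((r0.inv().apply(q-p)).round(4).tolist())
    p,r0=q,r
print(out); print("final",p)
E
```

```text
[[-0.0052, -0.0, -0.0077], [-0.005, 0.0, -0.0079], [-0.0047, -0.0, -0.008], [-0.0045, 0.0, -0.0081], [-0.0042, -0.0, -0.0083], [-0.004, -0.0, -0.0084], [-0.0037, -0.0, -0.0085], [-0.0034, 0.0, -0.0086], [-0.0032, 0.0, -0.0087], [-0.0029, -0.0, -0.0088], [-0.0026, 0.0, -0.0089], [-0.0023, -0.0, -0.009], [-0.002, -0.0, -0.009], [-0.0018, 0.0, -0.0091]]
final [0.52717856 0.18240146 0.15873712]
```

>>> play_rows(travel=[[-0.0052,0.001,-0.0077],[-0.005,0,-0.0079],[-0.0047,0,-0.008],[-0.0045,0,-0.0081],[-0.0042,0,-0.0083],[-0.004,0,-0.0084],[-0.0037,0,-0.0085]], rotation=[[0,-2.2,0],[0,-2.2,0],[0,-2.2,0],[0,-2.2,0],[0,-2.2,0],[0,-2.2,0],[0,-2.2,0]], claw=[1,1,1,1,1,1,1])

```text
time: 13.6
tool_pos: [0.5599, 0.1813, 0.1037]
eef_rot: [3.139, 0.708, 3.068]
wrist_force: [15.4, -2.0, -1.4]
opening: 0.0097
grasp_force: 58.7
```

>>> play_rows(travel=[[-0.0034,0,-0.0086],[-0.0032,0,-0.0087],[-0.0029,0,-0.0088],[-0.0026,0,-0.0089],[-0.0023,0,-0.009],[-0.002,0,-0.009],[-0.0018,0,-0.0091],[0,0,0],[0,0,0]], rotation=[[0,-2.2,0],[0,-2.2,0],[0,-2.2,0],[0,-2.2,0],[0,-2.2,0],[0,-2.2,0],[0,-2.2,0],[0,0,0],[0,0,0]], claw=[1,1,1,1,1,1,1,1,1])

```text
time: 14.72
tool_pos: [0.5376, 0.1852, 0.1932]
eef_rot: [-3.112, 0.903, 3.072]
wrist_force: [-12.4, -29.9, -10.4]
opening: 0.0059
grasp_force: 58.6
```

```bash
cat > rod.py <<'E'
from h import *
o=np.array([.516,.108]); R=np.array([[.9976,.0698],[-.0698,.9976]])
def chest(P): return np.c_[(P[:,:2]-o)@R,P[:,2]]
s=manip.capture("side"); X=cloud(s); P=X.reshape(-1,3); c=s["img"].reshape(-1,3).astype(int)
Q=chest(P)
red=(c[:,0]>110)&(c[:,1]<80)&(c[:,2]<80)&(abs(Q[:,0])<.13)&(abs(Q[:,1])<.16)&(Q[:,2]<.25)
if red.sum():
    q=np.median(Q[red],0); print("red",red.sum(),q.round(4),"phi",np.arctan2(q[2]-.067,q[0]+.09))
b=(c[:,2]>c[:,0]+40)&(Q[:,2]>.11)&(Q[:,2]<.33)&(Q[:,0]>-.05)&(Q[:,0]<.16)&(Q[:,1]>-.16)&(Q[:,1]<0)
if b.sum()>50: a=np.polyfit(Q[b,2],Q[b,0],1); print(b.sum(),"lid",np.pi/2+np.arctan(a[0]))
print(manip.observe()["qpos"].round(2))
E
python3 rod.py
```

```text
red 53 [-1.000e-04  7.300e-02  1.618e-01] phi 0.8118373427175407
344 lid 1.406595750552987
[ 0.24  0.32  1.9  -1.42  0.27  0.04]
```

>>> play_rows(travel=[[0,0,0],[0,0,0],[0,0,0],[0,0,0]], rotation=[[0,0,0],[0,0,0],[0,0,0],[0,0,0]], claw=[0.5,0.1,0,0])

```text
time: 15.28
tool_pos: [0.5416, 0.1921, 0.1975]
eef_rot: [-3.133, 0.913, 3.069]
wrist_force: [-0.0, -0.8, 0.3]
opening: 0.0427
grasp_force: 0.0
```

```bash
python3 rod.py
```

```text
red 52 [-0.0002  0.0717  0.1627] phi 0.8167905564928821
383 lid 1.4074108306745081
[ 0.24  0.32  1.89 -1.42  0.26  0.04]
```

>>> play_rows(travel=[[0,-0.005,-0.005],[0,-0.005,-0.01],[0,0,-0.015],[0,0,-0.02],[0,0,-0.02],[0,0,-0.02]], rotation=[[0,0,0],[0,0,0],[0,0,0],[0,2,0],[0,3,0],[0,3,0]], claw=[0,0,0,0,0,0])

```text
time: 16.08
tool_pos: [0.4719, 0.1873, 0.2533]
eef_rot: [-3.134, 0.776, 3.067]
wrist_force: [-0.3, -0.4, 0.2]
opening: 0.0428
grasp_force: 0.0
```

```bash
python3 rod.py
```

```text
red 59 [0.0013 0.0719 0.1649] phi 0.8198981798062583
372 lid 1.407319514401736
[ 0.26  0.12  1.86 -0.54  0.47 -0.83]
```

>>> play_rows(travel=[[0,0,-0.015],[0,0,-0.015],[0,0,-0.015],[0,0,-0.015],[0,0,-0.015],[0,0,-0.008],[0,0,-0.008],[0,0,-0.008],[0,0,-0.008],[0,0,-0.008],[0,0,-0.008],[0,0,-0.006],[0,0,0],[0,0,0],[0,0,0]], rotation=[[0,8.9,0],[0,8.9,0],[0,8.9,0],[0,8.9,0],[0,8.9,0],[0,0,10],[0,0,10],[0,0,10],[0,0,10],[0,0,10],[0,0,10],[0,0,10],[0,0,10],[0,0,9.6],[0,0,0]], claw=[0,0,0.1,0.1,0.1,0.1,0.2,0.3,0.3,0.3,0.3,0.3,0.3,0.3,0.3])

```text
time: 18.0
tool_pos: [0.4402, 0.19, 0.3718]
eef_rot: [3.14, 0.008, 1.495]
wrist_force: [0.0, 0.9, 0.6]
opening: 0.03
grasp_force: 0.0
```

```bash
python3 - <<'E'
from h import *
delta([.6432,.1005,.371],tool(86))
o=np.array([.516,.108]); R=np.array([[.9976,.0698],[-.0698,.9976]])
for n in("side","top"):
    s=manip.capture(n); P=cloud(s).reshape(-1,3); c=s["img"].reshape(-1,3).astype(int); Q=np.c_[(P[:,:2]-o)@R,P[:,2]]
    h=(Q[:,0]>.105)&(Q[:,0]<.15)&(abs(Q[:,1])<.07)&(Q[:,2]>.25)&(Q[:,2]<.33)&(c.max(1)-c.min(1)<40)
    if h.sum()>5: print(n,h.sum(),Q[h].mean(0).round(4),P[h].mean(0).round(4),Q[h].max(0).round(3))
E
```

```text
travel in tool mm [-73.9 209.2   1.7] rotvec deg [ 0.08  0.47 -0.33]
side 176 [ 0.1214 -0.0056  0.2961] [0.6367 0.094  0.2961] [0.133 0.06  0.302]
top 243 [0.121  0.0009 0.296 ] [0.6368 0.1004 0.296 ] [0.13  0.061 0.303]
```

>>> play_rows(travel=[[-0.0148,0.0412,0],[-0.0148,0.0412,0],[-0.0148,0.0412,0],[-0.0148,0.0412,0],[-0.0148,0.0412,0],[0,0,0],[0,0,0],[0,0,0.02],[0,0,0.02],[0,0,0.02],[0,0,0.015],[0,0,0.009],[0,0,0]], rotation=[[0,0,0],[0,0,0],[0,0,0],[0,0,0],[0,0,0],[0,0,0],[0,0,0],[0,0,0],[0,0,0],[0,0,0],[0,0,0],[0,0,0],[0,0,0]], claw=[0.3,0.3,0.3,0.3,0.3,0.3,0.3,0.3,0.3,0.3,0.3,0.3,0.3])

```text
time: 19.73
tool_pos: [0.6394, 0.1014, 0.2897]
eef_rot: [3.14, 0.006, 1.497]
wrist_force: [0.3, 0.2, -0.6]
opening: 0.0298
grasp_force: 0.0
```

```bash
python3 - <<'E'
import numpy as np
t=np.linspace(1.40,1.03,9); x=-190*np.cos(t)+45*np.sin(t); z=190*np.sin(t)+45*np.cos(t)
print([[0,float(round(a/1000,4)),float(round(-b/1000,4))] for a,b in zip(np.diff(x),np.diff(z))])
E
```

```text
[[0, -0.009, -0.0003], [0, -0.009, 0.0001], [0, -0.009, 0.0005], [0, -0.009, 0.0009], [0, -0.0089, 0.0013], [0, -0.0089, 0.0017], [0, -0.0088, 0.0021], [0, -0.0087, 0.0025]]
```

>>> play_rows(travel=[[0,0,0],[0,0,0],[0,0,0],[0,0,0]], rotation=[[0,0,0],[0,0,0],[0,0,0],[0,0,0]], claw=[0.6,1,1,1])

```text
time: 20.23
tool_pos: [0.6401, 0.1011, 0.2896]
eef_rot: [3.139, 0.006, 1.496]
wrist_force: [-1.3, 0.5, 5.9]
opening: 0.0097
grasp_force: 58.9
```

>>> play_rows(travel=[[0,-0.009,-0.0003],[0,-0.009,0.0001],[0,-0.009,0.0005],[0,-0.009,0.0009],[0,-0.0089,0.0013],[0,-0.0089,0.0017],[0,-0.0088,0.0021],[0,-0.0087,0.0025],[0,0,0]], rotation=[[0,0,0],[0,0,0],[0,0,0],[0,0,0],[0,0,0],[0,0,0],[0,0,0],[0,0,0],[0,0,0]], claw=[1,1,1,1,1,1,1,1,1])

```text
time: 21.35
tool_pos: [0.5676, 0.1062, 0.2794]
eef_rot: [-3.139, 0.007, 1.496]
wrist_force: [-1.9, -1.1, 1.8]
opening: 0.0096
grasp_force: 61.4
```

```bash
python3 rod.py; python3 - <<'E'
from h import *
s=manip.capture("side"); save(s,"s3.png",(230,90,130,150),4)
E
```

```text
red 52 [0.0016 0.0724 0.1663] phi 0.8259644830472664
469 lid 1.0190762795417805
[-0.02  0.41  1.15 -0.01  1.58  0.06]
```

View pics/s3.png

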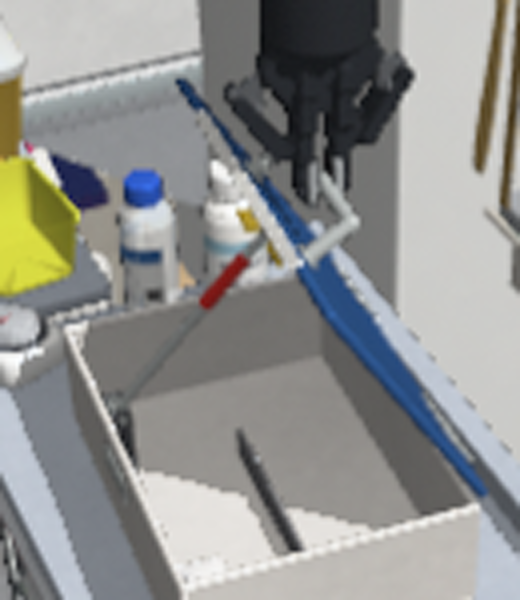

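The rod tip (262,240) is in the keeper's yellow mouth, and the lid is at about 1.02. I'll lower it gently now.

>>> play_rows(travel=[[0,-0.0028,0.001],[0,-0.0028,0.001],[0,0,0],[0,0,0]], rotation=[[0,0,0],[0,0,0],[0,0,0],[0,0,0]], claw=[1,1,1,1])

```text
time: 21.95
tool_pos: [0.5632, 0.1065, 0.2779]
eef_rot: [3.141, 0.006, 1.496]
wrist_force: [-1.1, -2.9, 0.4]
opening: 0.0097
grasp_force: 61.3
```

```bash
python3 rod.py
```

```text
red 51 [0.0014 0.073  0.1646] phi 0.8178679741889759
543 lid 0.994310649586183
[-0.02  0.4   1.17 -0.01  1.57  0.06]
```

>>> play_rows(travel=[[0,-0.0018,0.0006],[0,-0.0018,0.0006],[0,0,0],[0,0,0]], rotation=[[0,0,0],[0,0,0],[0,0,0],[0,0,0]], claw=[1,1,1,1])

```text
time: 22.5
tool_pos: [0.5617, 0.1066, 0.2774]
eef_rot: [3.134, 0.006, 1.496]
wrist_force: [10.3, -4.5, -0.7]
opening: 0.01
grasp_force: 61.2
```

```bash
python3 rod.py
```

```text
red 52 [0.0013 0.0725 0.1679] phi 0.8353357034312637
572 lid 0.9866288827588502
[-0.02  0.4   1.18 -0.01  1.56  0.06]
```

>>> play_rows(travel=[[0,0,0],[0,0,0],[0,0,0],[0,0,0]], rotation=[[0,0,0],[0,0,0],[0,0,0],[0,0,0]], claw=[0.7,0.4,0.3,0.3])

```text
time: 23.05
tool_pos: [0.5595, 0.1072, 0.2766]
eef_rot: [3.141, 0.006, 1.496]
wrist_force: [0.2, 0.1, 0.9]
opening: 0.0297
grasp_force: 0.0
```

```bash
python3 rod.py
```

```text
red 52 [0.0013 0.0729 0.1668] phi 0.8299299180080862
562 lid 0.9898348611675
[-0.02  0.4   1.18 -0.01  1.56  0.06]
```

>>> play_rows(travel=[[0,0,-0.015],[0,0,-0.025],[0,0,-0.025],[0,0,-0.025],[0,0,0],[0,0,0],[0,0,0],[0,0,0],[0,0,0],[0,0,0],[0,0,0],[0,0,0],[0,0,0],[0,0,0],[0,0,0]], rotation=[[0,0,0],[0,0,0],[0,0,0],[0,0,0],[0,0,-8.9],[0,0,-8.9],[0,0,-8.9],[0,0,-8.9],[0,0,-8.9],[0,0,-8.9],[0,-8.8,0],[0,-8.8,0],[0,-8.7,0],[0,-8.7,0],[0,0,0]], claw=[0.3,0.3,0.3,0.3,0,0,-0.2,-0.4,-0.5,-0.5,-0.5,-0.5,-0.5,-0.5,-0.5])

```text
time: 24.98
tool_pos: [0.5584, 0.1086, 0.3662]
eef_rot: [-3.135, 0.613, 2.434]
wrist_force: [-0.6, 0.4, 0.4]
opening: 0.0642
grasp_force: 0.0
```

```bash
python3 rod.py; python3 - <<'E'
from h import *
r=tool(139,35); print(r.as_matrix()[:,2]); delta([.572,-.2558,.22],r); delta([.572,-.2558,.105],r,[.572,-.2558,.22],r)
E
```

```text
red 53 [0.0023 0.0728 0.1671] phi 0.8257545482414425
559 lid 0.9911075728445616
[ 0.18  0.24  1.29 -0.49  1.25 -0.61]
[ 0.43288363 -0.3763     -0.81915204]
travel in tool mm [-117.4 -266.3  263.4] rotvec deg [-0.11  0.1   0.3 ]
travel in tool mm [66.  -0.  94.2] rotvec deg [0. 0. 0.]
```

>>> play_rows(travel=[[-0.0268,-0.0378,0.0188],[-0.0268,-0.0378,0.0188],[-0.0268,-0.0378,0.0188],[-0.0268,-0.0378,0.0188],[-0.0268,-0.0378,0.0188],[0.0042,-0.0194,0.0423],[0.0042,-0.0194,0.0423],[0.0042,-0.0194,0.0423],[0.0042,-0.0194,0.0423],[0,0,0]], rotation=[[0,0,0],[0,0,0],[0,0,0],[0,0,0],[0,0,0],[0,0,0],[0,0,0],[0,0,0],[0,0,0],[0,0,0]], claw=[-0.5,-0.5,-0.5,-0.5,-0.5,-0.5,-0.5,-0.5,-0.5,-0.5])

```text
time: 26.28
tool_pos: [0.5713, -0.259, 0.218]
eef_rot: [-3.137, 0.609, 2.427]
wrist_force: [0.8, 0.1, 0.5]
opening: 0.0638
grasp_force: 0.0
```

```bash
python3 - <<'E'
from h import *
r=tool(139,35); d=r.as_matrix()[:,2]
for n in("top","side"):
    s=manip.capture(n); P=cloud(s).reshape(-1,3); c=s["img"].reshape(-1,3).astype(int)
    m=(np.hypot(P[:,0]-.613,P[:,1]+.291)<.035)&(P[:,2]>.01)&(P[:,2]<.07)
    t=m&(P[:,2]>.057); print(n,m.sum(),P[t].mean(0).round(4),((P[t].min(0)+P[t].max(0))/2).round(4),t.sum())
    b=m&(c[:,2]>c[:,0]+60); print("blue",b.sum(),P[b].min(0).round(3),P[b].max(0).round(3))
T=np.array([.613,-.2915,.027])+.005*d
delta(T-.1*d,r); delta(T,r); print(manip.observe()["qpos"].round(2))
E
```

```text
top 80 [ 0.6125 -0.291   0.0589] [ 0.6122 -0.2906  0.0601] 37
blue 12 [ 0.594 -0.307  0.03 ] [ 0.632 -0.285  0.04 ]
side 316 [ 0.6147 -0.291   0.0594] [ 0.6152 -0.2906  0.0608] 79
blue 171 [ 0.594 -0.314  0.01 ] [ 0.63  -0.283  0.048]
travel in tool mm [68.7  1.3 94.5] rotvec deg [-0.13  0.28  0.15]
travel in tool mm [ 69.2   1.5 194.5] rotvec deg [-0.13  0.28  0.15]
[-0.58  0.35  1.56 -0.14  0.62 -1.35]
```

>>> play_rows(travel=[[0.023,0.0005,0.0315],[0.023,0.0005,0.0315],[0.023,0.0005,0.0315],[0,0,0],[0,0,0.02],[0,0,0.02],[0,0,0.02],[0,0,0.02],[0,0,0.02],[0,0,0]], rotation=[[0,0,0],[0,0,0],[0,0,0],[0,0,0],[0,0,0],[0,0,0],[0,0,0],[0,0,0],[0,0,0],[0,0,0]], claw=[-0.5,-0.5,-0.5,-0.5,-0.5,-0.5,-0.5,-0.5,-0.5,-0.5])

```text
time: 27.62
tool_pos: [0.616, -0.2934, 0.024]
eef_rot: [-3.136, 0.618, 2.431]
wrist_force: [0.5, 0.7, 0.3]
opening: 0.0639
grasp_force: 0.0
```

```bash
python3 - <<'E'
from h import *
o=manip.observe(); print(o["qpos"].round(2),o["wrist_force"].round(1))
r=tool(139,35); d=r.as_matrix()[:,2]
delta(np.array([.6135,-.291,.027])+.005*d,r)
s=manip.capture("side"); save(s,"s4.png",(310,210,120,140),4)
E
```

```text
[-0.59  0.71  1.62 -0.35  0.22 -1.13] [0.5 0.7 0.3]
travel in tool mm [1.1 0.2 0.6] rotvec deg [-0.13  0.41  0.23]
```

View pics/s4.png

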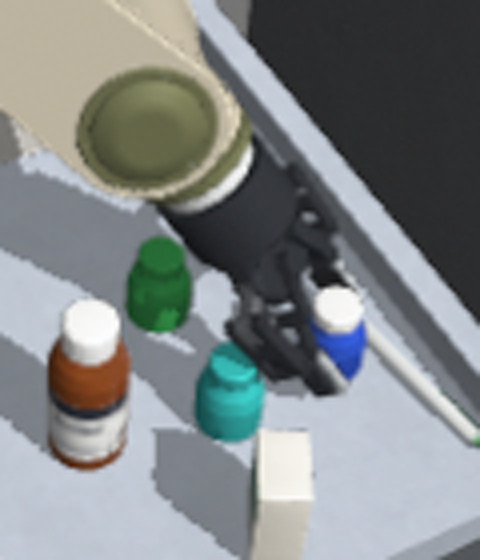

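The fingers straddle the blue pot (340,340), clear of the turquoise pot (230,400) and the carton. I'll grip it now.

>>> play_rows(travel=[[0,0,0],[0,0,0],[0,0,0],[0,0,0],[0,0,0],[0,0,0]], rotation=[[0,0,0],[0,0,0],[0,0,0],[0,0,0],[0,0,0],[0,0,0]], claw=[0,0.4,1,1,1,1])

```text
time: 28.42
tool_pos: [0.6153, -0.2927, 0.0242]
eef_rot: [-3.137, 0.618, 2.431]
wrist_force: [-2.1, 2.2, 6.7]
opening: 0.0414
grasp_force: 60.4
```

```bash
python3 - <<'E'
from h import *
R=tool(139,35)
print("up 1m",R.inv().apply([0,0,1]).round(4))
r2=tool(202,35); o=np.array([.516,.108]); C=np.array([[.9976,-.0698],[.0698,.9976]]).T
g=np.r_[o+C@[.038,-.045],0]; print("place xy",g)
# world-vertical-axis yaw of +63 in tool frame as rotvec:
print("axis", (R.inv().apply([0,0,1])).round(4))
E
```

```text
up 1m [-0.5736  0.     -0.8192]
place xy [0.5507678 0.0604556 0.       ]
axis [-0.5736  0.     -0.8192]
```

>>> play_rows(travel=[[-0.0086,0,-0.0123],[-0.0172,0,-0.0246],[-0.0172,0,-0.0246],[-0.0172,0,-0.0246],[-0.0172,0,-0.0246],[-0.0172,0,-0.0246],[0,0,0]], rotation=[[0,0,0],[0,0,0],[0,0,0],[0,0,0],[0,0,0],[0,0,0],[0,0,0]], claw=[1,1,1,1,1,1,1])

```text
time: 29.3
tool_pos: [0.615, -0.2917, 0.1904]
eef_rot: [-3.137, 0.62, 2.431]
wrist_force: [0.1, 0.2, -1.5]
opening: 0.0412
grasp_force: 60.7
```

```bash
python3 - <<'E'
from h import *
o=manip.observe(); print(o["qpos"].round(2))
r=Ro.from_euler('xyz',o["eef_rot"])
delta([.46,-.15,.20],r)
r2=Ro.from_euler('z',63,degrees=True)*r
print("yaw rows",np.degrees((r.inv()*Ro.from_euler('z',9,degrees=True)*r).as_rotvec()).round(2))
delta([.476,.067,.15],r2,[.46,-.15,.20],r2)
E
```

```text
[-0.59  0.47  1.47 -0.13  0.59 -1.36]
travel in tool mm [ 165.2    5.7 -129.9] rotvec deg [0. 0. 0.]
yaw rows [-5.23 -0.03 -7.32]
travel in tool mm [-49.9 195.1  96.3] rotvec deg [0. 0. 0.]
```

>>> play_rows(travel=[[0,0,0],[0,0,0],[0,0,0],[0,0,0],[0,0,0],[0,0,0],[0,0,0],[0,0,0],[0.0137,0.038,-0.012],[0.0137,0.038,-0.012],[0.0137,0.038,-0.012],[0.0137,0.038,-0.012],[0.0137,0.038,-0.012],[0,0,0]], rotation=[[-5.23,0,-7.32],[-5.23,0,-7.32],[-5.23,0,-7.32],[-5.23,0,-7.32],[-5.23,0,-7.32],[-5.23,0,-7.32],[-5.23,0,-7.32],[0,0,0],[0,0,0],[0,0,0],[0,0,0],[0,0,0],[0,0,0],[0,0,0]], claw=[1,1,1,1,1,1,1,1,1,1,1,1,1,1])

```text
time: 31.05
tool_pos: [0.4919, -0.1249, 0.2203]
eef_rot: [3.117, 0.571, -2.865]
wrist_force: [-0.3, -0.4, 0.0]
opening: 0.0412
grasp_force: 61.0
```

```bash
python3 rod.py; python3 - <<'E'
from h import *
o=manip.observe(); r=Ro.from_euler('xyz',o["eef_rot"])
delta([.476,.067,.15],tool(202,35.3)); 
E
```

```text
508 lid 0.9874142589147756
[-0.72  0.2   1.78  0.61  0.95 -2.88]
travel in tool mm [  7.6 189.   83.4] rotvec deg [-2.12 -2.49 -5.12]
```

>>> play_rows(travel=[[0.0013,0.0315,0.0139],[0.0013,0.0315,0.0139],[0.0013,0.0315,0.0139],[0.0013,0.0315,0.0139],[0.0013,0.0315,0.0139],[0.0013,0.0315,0.0139],[0,0,0],[0,0,0]], rotation=[[0,0,0],[0,0,0],[0,0,0],[0,0,0],[-0.5,-0.6,-1.3],[-0.5,-0.6,-1.3],[-0.5,-0.6,-1.3],[-0.6,-0.7,-1.2]], claw=[1,1,1,1,1,1,1,1])

```text
time: 32.1
tool_pos: [0.4775, 0.0673, 0.1523]
eef_rot: [3.141, 0.612, -2.76]
wrist_force: [0.1, -0.5, -1.8]
opening: 0.0413
grasp_force: 61.0
```

```bash
python3 rod.py; python3 - <<'E'
from h import *
T=tool(202,35.3); z=T.as_matrix()[:,2]
G=np.array([.5508,.0605,0])+np.r_[.0029*np.array([.927,.375]),0]
delta(G+[0,0,.075],T); delta(G+[0,0,.0345],T,G+[0,0,.075],T)
s=manip.capture("side"); save(s,"s5.png",(230,80,150,160),3.7)
E
```

```text
red 49 [0.0014 0.0718 0.1678] phi 0.8341591910357724
611 lid 1.1971755065531415
[-0.3   0.23  2.03  0.8   0.53 -2.88]
travel in tool mm [-11.  -33.4 102.9] rotvec deg [-0.06 -0.19 -0.2 ]
travel in tool mm [23.4 -0.  33.1] rotvec deg [0. 0. 0.]
```

View pics/s5.png

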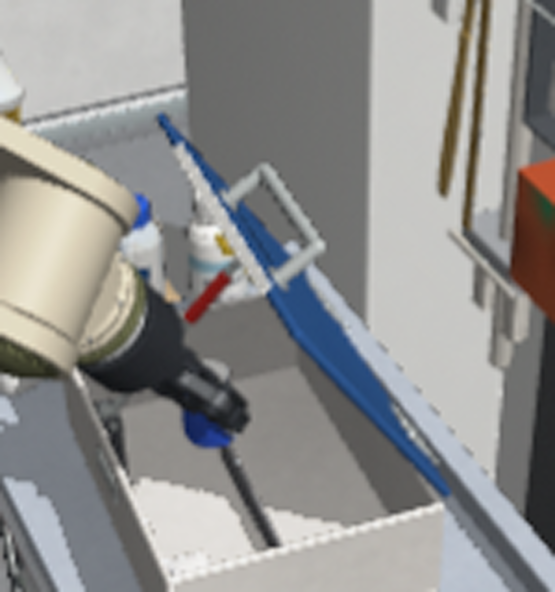

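The picture shows the pot (208,425) held above the divider, under the propped lid. Joint 6 is at its limit, so before going lower I'll fit a small kinematic model to choose a reachable yaw.

```bash
cat > kin.py <<'E'
from h import *
from scipy.optimize import least_squares
D=[([1.0877,.3812,1.2983,0,1.4636,-.2153],(.1454,.5301,.2447),(-3.1401,0,2.8738)),
([-.07,.24,1.16,0,1.74,-.7],(.4943,.0833,.3687),(3.14,.001,2.209)),
([.26,.12,1.86,-.54,.47,-.83],(.4719,.1873,.2533),(-3.134,.776,3.067)),
([-.02,.40,1.18,-.01,1.56,.06],(.5595,.1072,.2766),(3.141,.006,1.496)),
([.18,.24,1.29,-.49,1.25,-.61],(.5584,.1086,.3662),(-3.135,.613,2.434)),
([-.58,.35,1.56,-.14,.62,-1.35],(.5713,-.259,.218),(-3.137,.609,2.427)),
([-.59,.71,1.62,-.35,.22,-1.13],(.616,-.2934,.024),(-3.136,.618,2.431)),
([-.59,.47,1.47,-.13,.59,-1.36],(.615,-.2917,.1904),(-3.137,.62,2.431)),
([-.72,.2,1.78,.61,.95,-2.88],(.4919,-.1249,.2203),(3.117,.571,-2.865)),
([-.3,.23,2.03,.8,.53,-2.88],(.4775,.0673,.1523),(3.141,.612,-2.76))]
def fk(q,p):
    h,l2,l3,e,lat,L,r0,l5=p
    A=Ro.from_euler('ZY',[q[0],q[1]]); B=Ro.from_euler('ZY',[q[0],q[1]+q[2]]); W=B*Ro.from_euler('Z',q[3]); T=W*Ro.from_euler('Y',q[4])
    R=T*Ro.from_euler('Z',q[5]+np.pi/2)
    return np.array([0,0,h])+Ro.from_euler('Z',q[0]).apply([r0,lat,0])+A.apply([0,0,l2])+B.apply([e,0,l3])+W.apply([0,l5,0])+T.apply([0,0,L]),R
def err(p): return np.concatenate([fk(q,p)[0]-x for q,x,_ in D])
f=least_squares(err,[.2,.345,.41,0,.118,.25,0,0]); P=f.x
def ik(x,R,q0):
    g=lambda q:np.r_[(fk(q,P)[0]-x)*5,(fk(q,P)[1].inv()*R).as_rotvec()]
    return least_squares(g,q0,bounds=([-3.11,-.89,.22,-1.42,.17,-2.88],[3.11,2.33,2.48,4.56,2.85,2.88]))
E
python3 - <<'E'
from kin import *
print(P.round(3),abs(f.fun).max().round(4),"rot err",[np.degrees((fk(q,P)[1].inv()*Ro.from_euler('xyz',e)).magnitude()).round(1) for q,_,e in D])
q=np.array([-.3,.23,2.03,.8,.53,-2.87])
for yaw in (202,196,190,184,178,172):
    a=np.radians(yaw-180); G=np.array([.5508,.0605,0])+.0029*np.array([np.cos(a),np.sin(a),0]); o=[]
    T=tool(yaw,35.3); qq=q
    for p in ([.4775,.0673,.1523],G+[0,0,.075],G+[0,0,.034]):
        s=ik(np.array(p),T,qq); qq=np.clip(s.x,[-3.1,-.88,.23,-1.41,.18,-2.87],3); o.append((round(s.cost,5),s.x.round(2).tolist()))
    print(yaw,o)
E
```

```text
[ 0.127  0.542  0.352  0.101  0.115  0.245 -0.004  0.002] 0.0056 rot err [np.float64(0.0), np.float64(0.5), np.float64(0.6), np.float64(0.4), np.float64(0.6), np.float64(0.7), np.float64(0.5), np.float64(0.3), np.float64(0.4), np.float64(0.4)]
202 [(np.float64(4e-05), [-0.3, 0.23, 2.03, 0.8, 0.52, -2.88]), (np.float64(0.00197), [-0.23, 0.48, 1.9, 0.83, 0.41, -2.88]), (np.float64(0.00647), [-0.21, 0.55, 1.9, 0.84, 0.35, -2.88])]
196 [(np.float64(0.0), [-0.27, 0.22, 2.05, 0.77, 0.44, -2.75]), (np.float64(0.00051), [-0.22, 0.48, 1.93, 0.92, 0.33, -2.88]), (np.float64(0.00372), [-0.2, 0.56, 1.92, 0.93, 0.28, -2.88])]
190 [(np.float64(0.0), [-0.22, 0.22, 2.05, 0.67, 0.37, -2.54]), (np.float64(1e-05), [-0.19, 0.48, 1.95, 1.02, 0.24, -2.88]), (np.float64(0.00194), [-0.17, 0.56, 1.94, 1.03, 0.2, -2.88])]
184 [(np.float64(0.0), [-0.18, 0.22, 2.05, 0.5, 0.31, -2.26]), (np.float64(0.0), [-0.16, 0.48, 1.96, 0.92, 0.17, -2.67]), (np.float64(0.00149), [-0.17, 0.56, 1.95, 1.11, 0.17, -2.88])]
178 [(np.float64(0.0), [-0.14, 0.23, 2.04, 0.22, 0.27, -1.87]), (np.float64(0.00057), [-0.13, 0.47, 1.93, 0.38, 0.17, -2.02]), (np.float64(0.00451), [-0.18, 0.56, 1.96, 1.19, 0.17, -2.88])]
172 [(np.float64(0.0), [-0.09, 0.23, 2.03, -0.1, 0.27, -1.43]), (np.float64(0.00052), [-0.09, 0.48, 1.91, -0.24, 0.17, -1.29]), (np.float64(0.00423), [-0.06, 0.56, 1.9, -0.57, 0.17, -0.93])]
```

```bash
python3 - <<'E'
from kin import *
C=Ro.from_euler('z',-4,degrees=True); o=np.array([.516,.108,0])
for cy in (-.045,-.08,-.11):
  for yaw in (214,190,160,150,140,130):
    a=np.radians(yaw-180); T=tool(yaw,35.3); best=None
    G=o+C.apply([.042,cy,0])+.0029*np.array([np.cos(a),np.sin(a),0])
    for q0 in ([-.3,.4,2,.9,.4,-2.5],[0,.5,1.9,-.6,.4,-1]):
        s=ik(G+[0,0,.034],T,q0)
        if best is None or s.cost<best.cost: best=s
    print(cy,yaw,round(best.cost,5),best.x.round(2))
E
```

```text
-0.045 214 0.01572 [-0.23  0.56  1.82  0.67  0.51 -2.88]
-0.045 190 0.00172 [-0.17  0.56  1.94  1.03  0.2  -2.88]
-0.045 160 0.0 [-0.02  0.59  1.92 -1.32  0.19  0.02]
-0.045 150 0.0 [ 0.03  0.6   1.87 -1.19  0.33  0.07]
-0.045 140 0.0 [ 0.07  0.62  1.82 -1.08  0.47  0.13]
-0.045 130 0.0 [ 0.11  0.64  1.76 -0.99  0.61  0.2 ]
-0.08 214 0.021 [-0.29  0.56  1.81  0.63  0.55 -2.88]
-0.08 190 0.00301 [-0.25  0.55  1.93  0.97  0.25 -2.88]
-0.08 160 0.00019 [-0.09  0.58  1.94 -1.4   0.17  0.04]
-0.08 150 0.0 [-0.05  0.59  1.9  -1.27  0.28  0.08]
-0.08 140 0.0 [-0.    0.61  1.85 -1.14  0.42  0.13]
-0.08 130 0.0 [ 0.03  0.62  1.8  -1.03  0.56  0.19]
-0.11 214 0.02607 [-0.34  0.56  1.8   0.59  0.58 -2.88]
-0.11 190 0.00435 [-0.32  0.55  1.93  0.91  0.28 -2.88]
-0.11 160 0.00128 [-0.14  0.58  1.94 -1.42  0.17  0.02]
-0.11 150 0.0 [-0.12  0.58  1.92 -1.33  0.24  0.09]
-0.11 140 0.0 [-0.07  0.6   1.88 -1.19  0.37  0.13]
-0.11 130 0.0 [-0.03  0.62  1.82 -1.07  0.51  0.18]
```

>>> play_rows(travel=[[0,0,0],[0,0,0],[0,0,0],[0,0,0],[0,0,0],[0,0,0],[0,0,0],[0,0,0],[0,0,0],[0,0,0],[0,0,0],[0,0,0],[0,0,0]], rotation=[[2.74,0,3.88],[2.74,0,3.88],[2.74,0,3.88],[2.74,0,3.88],[2.74,0,3.88],[2.74,0,3.88],[2.74,0,3.88],[2.74,0,3.88],[2.74,0,3.88],[2.74,0,3.88],[2.74,0,3.88],[2.74,0,3.88],[0,0,0]], claw=[1,1,1,1,1,1,1,1,1,1,1,1,1])

```text
time: 33.83
tool_pos: [0.4771, 0.0678, 0.1522]
eef_rot: [-3.137, 0.609, 2.573]
wrist_force: [0.8, 0.2, -1.0]
opening: 0.0413
grasp_force: 61.0
```

```bash
python3 - <<'E'
from kin import *
ob=manip.observe(); print(ob["qpos"].round(2))
C=Ro.from_euler('z',-4,degrees=True); o=np.array([.516,.108,0])
T=tool(145,35.4); a=np.radians(-35)
G=o+C.apply([.040,-.06,0])+.0029*np.array([np.cos(a),np.sin(a),0]); print(G)
delta(G+[0,0,.08],T); delta(G+[0,0,.034],T,G+[0,0,.08],T)
q=ob["qpos"]
for k in np.linspace(.25,1,4):
    p=ob["tool_pos"]*(1-k)+(G+[0,0,.08])*k; s=ik(p,T,q); q=s.x; print(s.cost.round(5),q.round(2))
E
```

```text
[ 0.07  0.29  1.93 -0.74  0.54 -0.36]
[0.55409271 0.04369253 0.        ]
travel in tool mm [-22.5  21.6 103.7] rotvec deg [ 1.16 -0.49  2.  ]
travel in tool mm [26.6 -0.  37.5] rotvec deg [0. 0. 0.]
0.0 [ 0.07  0.35  1.91 -0.81  0.53 -0.25]
0.0 [ 0.05  0.4   1.89 -0.85  0.49 -0.22]
0.0 [ 0.03  0.46  1.86 -0.89  0.46 -0.19]
0.0 [ 0.02  0.51  1.83 -0.93  0.44 -0.15]
```

>>> play_rows(travel=[[-0.00375,0.0036,0.0173],[-0.00375,0.0036,0.0173],[-0.00375,0.0036,0.0173],[-0.00375,0.0036,0.0173],[-0.00375,0.0036,0.0173],[-0.00375,0.0036,0.0173],[0,0,0]], rotation=[[0,-0.5,0],[0,0,0],[0,0,0],[0,0,0],[0,0,0],[0,0,0],[0,0,0]], claw=[1,1,1,1,1,1,1])

```text
time: 34.7
tool_pos: [0.5544, 0.0427, 0.0793]
eef_rot: [-3.136, 0.616, 2.572]
wrist_force: [-0.8, 0.1, -0.2]
opening: 0.041
grasp_force: 61.0
```

```bash
python3 - <<'E'
from h import *
ob=manip.observe(); r=Ro.from_euler('xyz',ob["eef_rot"]); p=ob["tool_pos"]; print(ob["qpos"].round(2))
delta([.554,.0437,.034],r)
s=manip.capture("side"); save(s,"s6.png",(230,80,150,160),3.7)
E
```

```text
[ 0.01  0.51  1.85 -0.93  0.41 -0.19]
travel in tool mm [26.9  0.8 36.5] rotvec deg [0. 0. 0.]
```

View pics/s6.png

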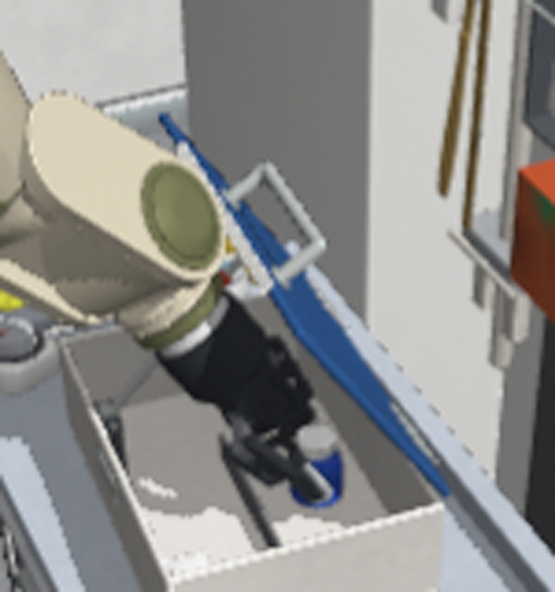

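The pot (320,470) is upright, behind the divider and clear of the lid. I'll lower it.

>>> play_rows(travel=[[0.0067,0.0002,0.0091],[0.0067,0.0002,0.0091],[0.0067,0.0002,0.0091],[0.0058,0,0.0078],[0,0,0],[0.0006,0,0.0008],[0,0,0]], rotation=[[0,0,0],[0,0,0],[0,0,0],[0,0,0],[0,0,0],[0,0,0],[0,0,0]], claw=[1,1,1,1,1,1,1])

```text
time: 35.62
tool_pos: [0.5536, 0.044, 0.0363]
eef_rot: [-3.137, 0.618, 2.572]
wrist_force: [-0.3, 1.0, -1.4]
opening: 0.0414
grasp_force: 61.0
```

>>> play_rows(travel=[[0.0008,0,0.0011],[0,0,0],[0.0008,0,0.0011],[0,0,0]], rotation=[[0,0,0],[0,0,0],[0,0,0],[0,0,0]], claw=[1,1,1,1])

```text
time: 36.12
tool_pos: [0.5534, 0.0439, 0.0329]
eef_rot: [-3.137, 0.617, 2.572]
wrist_force: [0.5, -0.4, -1.1]
opening: 0.0415
grasp_force: 61.0
```

>>> play_rows(travel=[[0.0006,0,0.0008],[0,0,0]], rotation=[[0,0,0],[0,0,0]], claw=[1,1])

```text
time: 36.38
tool_pos: [0.5535, 0.0439, 0.0323]
eef_rot: [-3.137, 0.618, 2.572]
wrist_force: [-1.1, -0.1, 2.6]
opening: 0.0416
grasp_force: 61.6
```

>>> play_rows(travel=[[0,0,0],[0,0,0],[0,0,0],[0,0,0],[0,0,-0.01],[0,0,-0.02],[0,0,-0.025],[0,0,-0.025],[0,0,-0.03],[0,0,-0.04],[0,0,-0.04],[0,0,0]], rotation=[[0,0,0],[0,0,0],[0,0,0],[0,0,0],[0,0,0],[0,0,0],[0,0,0],[0,0,0],[0,0,0],[0,0,0],[0,0,0],[0,0,0]], claw=[0,-0.2,-0.4,-0.4,-0.4,-0.4,-0.4,-0.4,-0.4,-0.4,-0.4,-0.4])

```text
time: 37.88
tool_pos: [0.461, 0.1048, 0.1891]
eef_rot: [-3.14, 0.621, 2.572]
wrist_force: [-0.5, 0.4, -1.0]
opening: 0.0597
grasp_force: 0.0
```

```bash
python3 rod.py; python3 - <<'E'
from h import *
s=manip.capture("side"); save(s,"s7.png",(230,80,180,160),3.6)
o=np.array([.516,.108]); R=np.array([[.9976,.0698],[-.0698,.9976]])
P=cloud(s).reshape(-1,3); c=s["img"].reshape(-1,3).astype(int); Q=np.c_[(P[:,:2]-o)@R,P[:,2]]
m=(abs(Q[:,0]-.04)<.05)&(abs(Q[:,1]+.06)<.05)&(Q[:,2]>.012)&(Q[:,2]<.1); t=m&(Q[:,2]>.062)
print(m.sum(),Q[m].max(0).round(3),"cap",Q[t].mean(0).round(3) if t.sum() else None)
E
```

```text
red 43 [0.0023 0.0721 0.1696] phi 0.83800960042951
559 lid 0.9915895913338428
[ 0.18  0.23  1.88 -0.69  0.68 -0.36]
306 [ 0.079 -0.01   0.073] cap [ 0.04  -0.063  0.067]
```

View pics/s7.png

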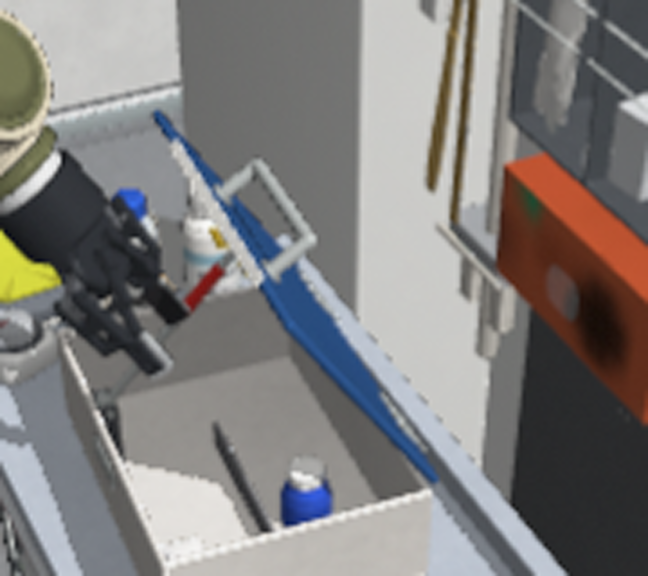

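The pot stands upright behind the divider at (305,490), and the lid is still propped at about 1.0. The gripper touches nothing.

```bash
python3 -c "
from cell import manip
print(manip.sign_off())"
```

```text
the job is handed in; nothing more can be done
None
```

The lid rests on the prop rod at about 1.0 rad without having slammed, and the blue gel pot stands upright in the rear compartment about 20 mm from the suggested spot. The bottles and carton were left alone, and I handed the job in at 38 s. The last camera check showed all of this except the carton and brown bottle, which I did not re-check; no verdict came back.

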